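Dose one large grinding ball from the pocket wheel into the pot

TASK

Dose the one large grinding ball into the blue pot: turn the doser's pocket wheel by its bar handle until the large ball drops through the hole into the tip pan, going round the way that carries neither small ball over the hole, as both must stay in the wheel. Then pull the lever out to tip the pan so that the ball rolls into the pot, and let the lever come back to rest. Do not touch the balls, leave the pot standing under the pan, and leave the mug, jar and wooden rib alone.

Things in the scene. Friction and masses are not known exactly. Their poses are not given: they have to be found in the camera images.
- stand: Ball doser, screwed to the table: an 18 mm plywood baseboard (156 x 290 mm), a grey base plate and column, and a round dark deck 184 mm across whose top is 181 mm above the table. Origin on the table under the wheel's axis; z up; the drop hole, the tip pan with its lever, and the pot all lie on its -y side.
- drop_hole (a point): Centre of the 36 mm drop hole in the deck, at the deck's top face, 60 mm from the wheel's axis in the stand's -y direction. The wheel hides it except through a pocket; a small steel tab on the deck's rim points it out.
- wheel_grip (a point): Point to grip on the wheel, on its axis, 246 mm above the table: the middle of an upright black bar handle 60 mm long (along the point's x axis, which turns with the wheel), 15 mm thick (y) and 36 mm high (18 mm above and below this point). One of the wheel's 8 pockets lies on the point's +x axis, the others every 45 degrees.
- wheel (a joint): Turn in rad since the start of the grey metal wheel, 168 mm across and 30 mm thick (top at 212 mm), with through pockets of 34 mm on a 60 mm radius; the balls in them stand on the deck and are swept along. Positive is anticlockwise from above; it turns without end either way and light friction (0.06 N m) keeps it where it is left.
- big_ball_center (a point): Centre of the large white ceramic ball, 28 mm across, 42 g; it starts in one of the pockets, 100 to 170 degrees round from the drop hole, to one side or the other. A ball falls through as soon as its pocket is over the hole.
- small_ball_1_center (a point): Centre of a small white ceramic ball, 18 mm across, in another pocket.
- small_ball_2_center (a point): Centre of the other small white ceramic ball, 18 mm across, in a third pocket.
- pan_rest (a point): Where the large ball's centre comes to rest in the tip pan, under the drop hole. The pan is a steel tray 58 x 68 mm with 20 mm sides, open towards the stand's -y; its floor falls 18 degrees to its rear wall.
- tip_pan (a joint): Tip of the pan and its lever in rad: 0 at rest, 0.75 at a hard stop. A spring brings it back to 0 when let go (about 0.7 N at the knob to start, 2.3 N at the stop). The ball rolls out at about 0.5, so pull until the stop is felt.
- lever_knob (a point): Centre of the lever's black knob, 25 mm across and 33 mm high, 244 mm above the table at rest. It swings outwards and down, towards the stand's -y, about lever_hinge; the knob stands 34 mm to the stand's +x from the pan's middle.
- lever_hinge (a point): Middle of the pan's hinge pin, which runs along the stand's x axis, 113 mm above the table. From here the knob lies at x +34, y -40, z +131 mm in the stand's frame at rest.
- pot: Loose blue open pot, 102 mm across at the rim, 64 mm high, origin at its underside's middle; stands on the doser's baseboard (18 mm above the table) under the pan's lip.
- mug: Loose brown clay mug, 83 mm across with its handle 113, 94 mm high, origin at its underside. Leave it alone.
- jar: Loose white jar with a black cap, 66 mm across, 94 mm high, origin at its underside. Leave it alone.
- rib: Loose flat wooden rib, 79 x 99 x 8 mm, origin at its underside. Leave it alone.
- big_ball: That ball itself; its origin is a point of its surface that turns with it, so use its centre point.
- small_ball_1: That ball itself; its origin is a point of its surface that turns with it, so use its centre point.
- small_ball_2: That ball itself; its origin is a point of its surface that turns with it, so use its centre point.

How it is judged:
On the way, in this order (a step that is already met when the one before it is completed fails the run):
1. the large ball has dropped through the hole and lies in the tip pan (distance between big_ball_center and pan_rest below 0.02 m), for 0.2 s.
2. the large ball lies in the pot (z of big_ball_center in the frame of pot below 0.045 m and horizontal distance between big_ball_center and pot below 0.042 m), for 0.2 s.
At the end, for the whole second after the job is handed in: The large ball lies in the pot (its centre within 42 mm of the pot's middle and 5 to 45 mm above its underside); the pot stands upright and still, within 40 mm of where it was; the lever is back at rest (under 0.08 rad); both small balls are still in pockets of the wheel (all of step 2 and z of big_ball_center in the frame of pot above 0.005 m and linear speed of pot below 0.02 m/s and angle between pot's own z axis and vertical below 0.12 rad and distance of pot from where it was at the start of the episode below 0.04 m and value of joint tip_pan below 0.08 rad and height (world z) of each of small_ball_1_center, small_ball_2_center above 0.183 m and horizontal distance between each of small_ball_1_center, small_ball_2_center and wheel_grip below 0.075 m); the robot touches nothing.
It fails at once if a small ball drops out of the wheel (height (world z) of any of small_ball_1_center, small_ball_2_center below 0.173 m).
It fails at once if the gripper touches a ball (contact force between any of the arm, the fingers and big_ball above 0.5 N or contact force between any of the arm, the fingers and small_ball_1 above 0.5 N or contact force between any of the arm, the fingers and small_ball_2 above 0.5 N).
It fails at once if the mug, jar or wooden rib is moved more than 20 mm (distance of any of mug, jar, rib from where it was at the start of the episode above 0.02 m).
It also fails if it takes over 67 s, if anything falls off the work surface, if the arm or the gripper's body presses on something with over 40 N, if the wrist force passes 120 N, or if a joint passes its speed limit or range.

ROBOT

A 6-joint arm with a two-finger parallel gripper is mounted at the origin on the work surface; the furniture and walls round the work are solid. World frame = base frame: x ahead of the robot, y to its left, z up, the work surface at z = 0. Lengths are in m, angles in rad, forces in N, time in s.
With the tool pointing down it reaches from about 0.425 to 0.95 m from the base axis. Payload 3.5 kg.
Tool frame: the origin (TCP) lies on the centre line of the jaws, within the pads' length; the fingertips stand 14 mm ahead of it and the grasp point (between the pads) lies 5 mm behind it (ctrl.tip_reach is the distance from the TCP to the fingertips, in m); z points along the fingers, y is the line along which they close (so a half turn about z gives the same grasp; the last joint's range is limited). The gripper opens to 85 mm and grips with 20 to 120 N. Pads are 22 mm wide; open, the fingers measure 114 mm over their backs; the gripper's body (76 mm by 85 mm) begins 54 mm behind the grasp point. The pads swing forward as they close: fully open they stand 13 mm farther back than shut.
Start: joints at [1.045, 0.286, 1.577, -0, 1.279, -0.15], TCP at [0.248, 0.628, 0.245] pointing down, gripper open.
Joint ranges: [-2.77, 2.77], [-0.9, 2.22], [0.21, 2.48], [-1.53, 4.67], [0.24, 2.81], [-2.84, 2.84]. Speed limits (rad/s): [2.79, 2.79, 3.14, 3.14, 3.14, 3.14].

INTERFACE

Orientations are given as a unit quaternion [x, y, z, w].
In Python, from plant import get_state, imaging, workorder, ctrl gives the robot as it stands. The module is installed in compiled form; this text tells all that it offers.
- The arm moves only by the shell command python3 -m jog 'ROWS' [FORCE]. ROWS is JSON, a list of rows, each a list of 7 numbers: the closure, from 0 (fully open) to 1 (shut), then the shift along the tool's x, y, z in mm, then the turn, a rotation vector about the tool's x, y, z in rad. In form: [[gripper, tx, ty, tz, ax, ay, az], ...]. A call has 1 to 12 rows; each row is the pose to reach, as a shift and turn from the pose commanded when the call began, along the tool's axes at that moment; what a row does not reach only later rows make up. A row lasts 1/10 s, in which the tool goes at most 50 mm and 8.59 degrees, less where a joint would pass 70% of its speed; a pose out of reach is approached as far as the arm can. A call with a gripper value outside its range is refused whole. The fingers move at their own pace and stop on an object; FORCE is the grip in N (left out, the last holds). Time passes only in rows, so rows that repeat a pose let the fingers close. It gives the time, the measured TCP pose, the force, the opening and the grip force at its end, in the units of the state.
- get_state(): the state, without advancing time (a new reading comes with each control period).
- imaging.read_camera(name): name is "side" or "top"; returns a dict with "image" (384x512x3 uint8, blue, green, red), "fx", "fy", "cx", "cy" (pixels), "k1" (the pictures are not rectified: a ray, as slopes to the right and down, at radius r is drawn at 1 + k1 r^2 times it, then the intrinsics apply), "R" (3x3) and "t" (3): a world point X has camera coordinates R X + t. Camera axes: x right, y down, z forward; pixel columns grow to the right and rows downward; lengths in m; the calibration is good to about 2 mm. A picture is of the moment at which its call begins. There is no depth.
- workorder.sign_off(): hands the job in; it is judged then, once.
The state is a dict: "time": time; "qpos": joint angles; "dq": joint speeds; "joint_efforts": joint torques, N m; "eef_pos": TCP position; "tcp_rot": TCP orientation; "contact_force": force on the tool from outside, world axes, zero at the start; "wrist_torque": the same for the moment, N m; "opening": opening from 0.0 (shut) to 1.0 (fully open); "finger_force": force on a finger pad.
Only numpy, scipy, OpenCV 4.12 (cv2) and the standard library are available. Lean on these libraries where they do the work, as an engineer would, in place of code of your own. Each camera call takes 0.05 s, during which the arm holds its last target. There are 200 camera calls.

## Working session

There is one attempt and no reset: what is moved stays moved. The work goes in short steps, Python scripts to look and compute and a shell command to move; the robot and the scene stay as the last step left them, time stands still between calls to the robot, and variables do not carry over. Pictures are saved under pics/ and viewed, at most 10 in all, crops included, and the job is handed in when it is done.

```bash
mkdir -p pics
python3 - <<'E'
from plant import get_state, imaging, workorder, ctrl
import cv2
for n in("top","side"):
    c=imaging.read_camera(n); cv2.imwrite(f"pics/{n}0.png",c["image"])
    print(n,{k:c[k] for k in c if k!="image"})
print(get_state(),ctrl.tip_reach)
E
```

```text
top {'fx': 379.1697926290002, 'fy': 379.1697926290002, 'cx': 252.2408794631356, 'cy': 190.99148554379397, 'k1': -0.0725953237172132, 'R': array([[-0.02545826, -0.99966903, -0.00370146],
       [-0.99478423,  0.02569935, -0.09871109],
       [ 0.09877355,  0.00116914, -0.99510925]]), 't': array([-0.07614476,  0.48380922,  1.04033236])}
side {'fx': 423.04401260388875, 'fy': 423.04401260388875, 'cx': 250.80364102493883, 'cy': 198.08033816344334, 'k1': -0.15589703154562326, 'R': array([[ 0.98522135, -0.17104414, -0.00909921],
       [-0.09519216, -0.50259969, -0.85926248],
       [ 0.14239855,  0.84742991, -0.51145401]]), 't': array([-0.47003363,  0.1626015 ,  1.34482787])}
{'time': 0.1, 'qpos': array([ 1.04496139e+00,  2.87116304e-01,  1.57806336e+00, -5.16640123e-06,
        1.27859857e+00, -1.49985024e-01]), 'dq': array([ 0.00117482, -0.0019401 , -0.00150633,  0.00179161,  0.00075501,
        0.00073337]), 'joint_efforts': array([ 9.34452219e-04, -4.07294333e+01, -2.93699044e+01, -1.24720959e-04,
        3.34035933e-03, -3.05124885e-06]), 'eef_pos': array([0.24743891, 0.62739164, 0.24404157]), 'tcp_rot': array([ 1.86819943e-01,  9.82393564e-01, -1.03181181e-03, -3.59944208e-04]), 'contact_force': array([0.49202629, 0.13201174, 0.17093787]), 'wrist_torque': array([ 0.06917565,  0.02178331, -0.02768754]), 'finger_force': 0.0, 'opening': 0.9986069641686678} 0.014
```

View pics/top0.png

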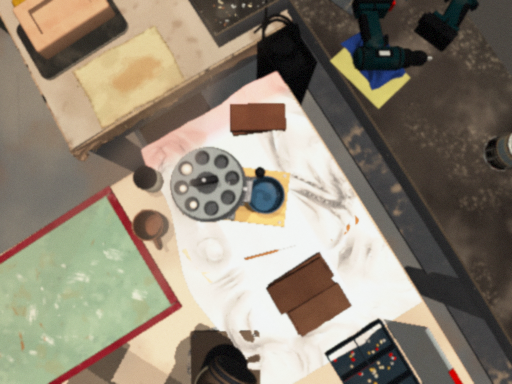

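View pics/side0.png

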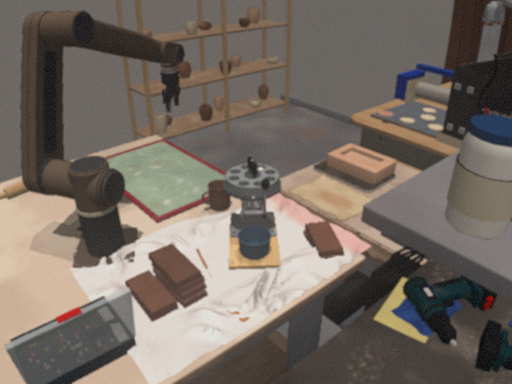

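Top: wheel at about (207,184), knob (260,172), pot (267,195). The hole side points right in the image (about world -y). Side: wheel at (252,180), pot (255,241). Next, a zoom.

```bash
cat > h.py <<'E'
import numpy as np, cv2
from plant import get_state, imaging, ctrl
def ray(c,uv):
    K=np.array([[c["fx"],0,c["cx"]],[0,c["fy"],c["cy"]],[0,0,1]])
    p=cv2.undistortPoints(np.array([[uv]],float),K,np.array([c["k1"],0,0,0,0]))[0,0]
    return -c["R"].T@c["t"], c["R"].T@np.array([*p,1])
def plane(c,uv,z):
    o,d=ray(c,uv); return o+d*(z-o[2])/d[2]
def tri(a,ua,b,ub):
    A=[];B=[]
    for c,u in((a,ua),(b,ub)):
        o,d=ray(c,u); d/=np.linalg.norm(d); P=np.eye(3)-np.outer(d,d); A.append(P);B.append(P@o)
    return np.linalg.lstsq(np.vstack(A),np.hstack(B),rcond=None)[0]
def proj(c,X):
    K=np.array([[c["fx"],0,c["cx"]],[0,c["fy"],c["cy"]],[0,0,1]])
    return cv2.projectPoints(np.array([X],float),cv2.Rodrigues(c["R"])[0],c["t"],K,np.array([c["k1"],0,0,0,0]))[0][0,0]
E
python3 - <<'E'
import cv2
a=cv2.imread("pics/top0.png")[135:235,125:305]; cv2.imwrite("pics/topz.png",cv2.resize(a,None,fx=4.4,fy=4.4,interpolation=2))
a=cv2.imread("pics/side0.png")[145:275,190:345]; cv2.imwrite("pics/sidez.png",cv2.resize(a,None,fx=4.5,fy=4.5,interpolation=2))
E
```

```text
(no output)
```

View pics/topz.png

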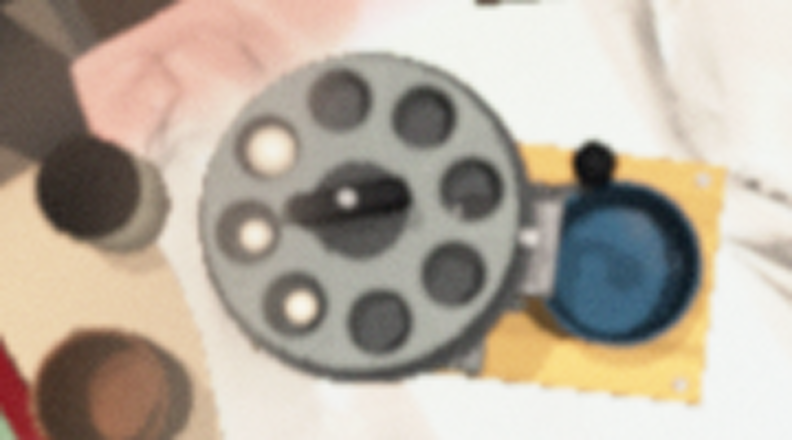

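View pics/sidez.png

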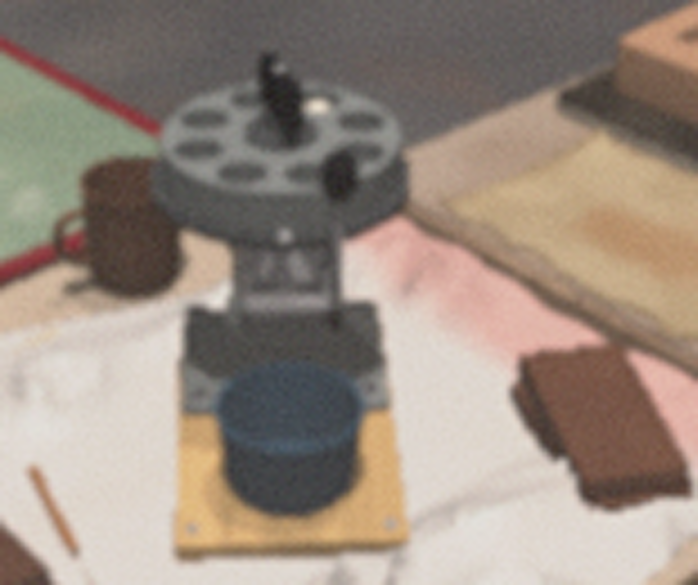

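Top zoom: the large ball is at (270,148) and the small ones at (255,234) and (299,306). The tab is at (530,237), right of the wheel. So I turn clockwise, with the small balls trailing behind the large one. Knob at (595,163). In the side zoom the knob is at (341,175), the tab at (285,234) and the handle top at about (268,65)–(295,130).

Run:
```python
from h import *
from scipy.optimize import least_squares
T=imaging.read_camera("top");S=imaging.read_camera("side")
zt=lambda p:(125+(p[0]+.5)/4.4-.5,135+(p[1]+.5)/4.4-.5)
zs=lambda p:(190+(p[0]+.5)/4.5-.5,145+(p[1]+.5)/4.5-.5)
np.set_printoptions(precision=4,suppress=True)
pk=[(340,100),(424,117),(471,189),(453,273),(380,321),(296,303),(249,232),(267,150)]
P=np.array([plane(T,zt(p),.212)[:2] for p in pk])
f=least_squares(lambda v:np.hypot(*(P-v[:2]).T)-v[2],[*P.mean(0),.06]);c=f.x[:2];print("axis top",f.x,"res mm",f.fun*1e3)
ang=np.degrees(np.arctan2(*(P-c).T[::-1]));print("pocket ang",ang)
# side-view pockets -> matched triangulation
sp=[(204,119),(199,150),(242,172),(303,172),(357,120)]
for p in sp:
    w=plane(S,zs(p),.212)[:2]; i=np.argmin(np.hypot(*(P-w).T)); print("pk",i,w-P[i],tri(T,zt(pk[i]),S,zs(p)))
tab=tri(T,zt((530,237)),S,zs((285,234)));tp=plane(T,zt((530,237)),.181);print("tab",tab,tp,plane(S,zs((285,234)),.181))
for q in(tab,tp): print("hole ang",np.degrees(np.arctan2(*(q[:2]-c)[::-1])),np.hypot(*(q[:2]-c)))
for n,p,z in(("big",(270,148),.195),("s1",(255,234),.19),("s2",(299,306),.19)):
    q=plane(T,zt(p),z);print(n,q,np.degrees(np.arctan2(*(q[:2]-c)[::-1])))
a,b=[plane(T,zt(p),.264)[:2] for p in((288,212),(408,190))];print("handle",(a+b)/2,np.hypot(*(b-a)),np.degrees(np.arctan2(*(b-a)[::-1])))
print("knob",tri(T,zt((595,163)),S,zs((341,175))),plane(T,zt((595,163)),.25))
for p in((178,555),(408,543)): print("board near corner",plane(S,zs(p),.0))
# handle by dark mask in side view, checks
print("handle base/top side tri",tri(T,zt((405,190)),S,zs((268,60))),tri(T,zt((405,190)),S,zs((290,105))), tri(T,zt((290,210)),S,zs((268,60))))
for n,X in(("c264",[*c,.264]),("c228",[*c,.228])): print(n,"top",(proj(T,X)-[125,135])*4.4,"side",(proj(S,X)-[190,145])*4.5)
```

```text
axis top [0.486  0.0168 0.0595] res mm [ 0.2282  0.0376 -0.1256 -0.0387  0.1711 -0.1752  0.2427 -0.34  ]
pocket ang [   9.6055  -35.4014  -80.8478 -125.6869 -170.7338  144.6007   99.9086
   55.9443]
pk 5 [-0.0012 -0.0023] [0.4373 0.0514 0.2107]
pk 4 [-0.0005 -0.0037] [0.4272 0.0074 0.2099]
pk 3 [-0.0007 -0.0015] [ 0.4512 -0.0315  0.2112]
pk 2 [-0.0048  0.0012] [ 0.493  -0.0417  0.2127]
pk 0 [-0.003   0.0003] [0.5434 0.0268 0.2123]
tab [ 0.4725 -0.0718  0.1839] [ 0.4726 -0.0717  0.181 ] [ 0.4736 -0.0669  0.181 ]
hole ang -98.68605494027386 0.08958025417062396
hole ang -98.6577149745164 0.08948637668681993
big [0.523  0.0672 0.195 ] 53.75507082315737
s1 [0.4771 0.0765 0.19  ] 98.51101376008354
s2 [0.4376 0.0531 0.19  ] 143.15126525371969
handle [0.484  0.0164] 0.06047473140598631 -81.05052331465015
knob [ 0.5028 -0.1069  0.2442] [ 0.5019 -0.1067  0.25  ]
board near corner [ 0.3828 -0.1648  0.    ]
board near corner [ 0.5358 -0.1806  0.    ]
handle base/top side tri [ 0.4792 -0.0133  0.284 ] [ 0.4893 -0.0103  0.2475] [0.4819 0.0467 0.2547]
c264 top [345.4553 195.239 ] side [278.8555  64.0177]
c228 top [354.6037 204.233 ] side [279.2602 111.231 ]
```

Axis at (0.486, 0.0168), handle at -81°, big pocket at +55°, hole at -98.5°, so the wheel turns -153°. Starting with tool yaw near 99° leaves joint 6 enough range. I lift first, then travel over.

```bash
cat > goal.py <<'E'
import sys; from h import *
from scipy.spatial.transform import Rotation as Ro
# goal x y z yaw_deg(tool x, pointing down) -> shift mm / turn in present tool axes
x,y,z,yaw=map(float,sys.argv[1:5]); s=get_state(); R=Ro.from_quat(s["tcp_rot"])
a=np.radians(yaw); X=np.array([np.cos(a),np.sin(a),0]); Z=np.array([0,0,-1.]); G=Ro.from_matrix(np.c_[X,np.cross(Z,X),Z])
np.set_printoptions(precision=3,suppress=True)
print("shift",R.inv().apply(np.array([x,y,z])-s["eef_pos"])*1e3,"turn",(R.inv()*G).as_rotvec())
print("t",s["time"],"pos",s["eef_pos"],"q",s["qpos"],"F",s["contact_force"],"op",s["opening"])
E
python3 -m jog '[[0,0,0,-45,0,0,0],[0,-15,-16,-90,0,0,0],[0,-45,-49,-95,0,0,0.1],[0,-75,-82,-95,0,0,0.2],[0,-106,-115,-95,0,0,0.3],[0,-136,-148,-95,0,0,0.4],[0,-167,-181,-95,0,0,0.5],[0,-198,-214,-95,0,0,0.6],[0,-228,-247,-95,0,0,0.7],[0,-259,-280,-95,0,0,0.8],[0,-290,-313,-95,0,0,0.9],[0,-320,-346,-95,0,0,1.0]]' 40; python3 goal.py .486 .0168 .33 99.2
```

```text
time: 1.4
eef_pos: [0.4186, 0.1868, 0.3404]
tcp_rot: [0.636, 0.771, 0.0, 0.0]
contact_force: [0.0, 0.1, 0.5]
opening: 0.998
finger_force: 0.0
shift [-179.76    33.929   10.378] turn [ 0.001 -0.     0.03 ]
t 1.4 pos [0.419 0.187 0.34 ] q [ 0.198 -0.271  1.966  0.     1.446  0.007] F [0.019 0.146 0.484] op 0.9978563714101591
```

```bash
python3 -m jog '[[0,-40,8,3,0,0,0.01],[0,-80,16,6,0,0,0.02],[0,-120,23,10,0,0,0.03],[0,-155,29,10,0,0,0.03],[0,-180,34,10,0,0,0.03],[0,-180,34,10,0,0,0.03],[0,-180,34,10,0,0,0.03],[0,-180,34,10,0,0,0.03]]'; python3 goal.py .486 .0168 .25 99.2
python3 - <<'E'
from h import *
o=[]
for n,(u,v) in(("top",(207,184)),("side",(250,170))):
    a=imaging.read_camera(n)["image"][v-45:v+45,u-45:u+45]; o.append(cv2.resize(a,(400,400),interpolation=2))
cv2.imwrite("pics/pre.png",np.hstack(o))
E
```

```text
time: 2.2
eef_pos: [0.4862, 0.0195, 0.3302]
tcp_rot: [0.646, 0.763, 0.0, -0.0]
contact_force: [-0.9, -0.2, 0.4]
opening: 1.004
finger_force: 0.0
shift [-2.636 -0.657 80.243] turn [-0.    -0.001  0.005]
t 2.2 pos [0.486 0.019 0.33 ] q [-0.169 -0.196  1.923  0.     1.415 -0.335] F [-0.912 -0.21   0.355] op 1.0037188831317352
```

View pics/pre.png

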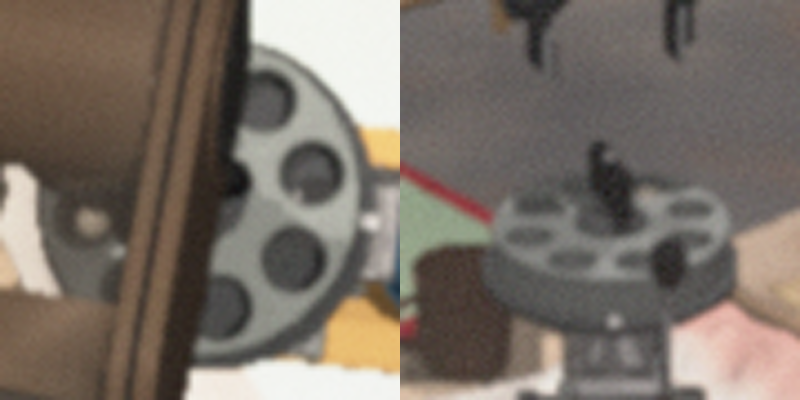

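The side half shows the fingers at (535,45) and (675,35), straddling the handle at (610,180). I'll lower and grip.

```bash
python3 -m jog '[[0,-2.6,-0.6,30,0,0,0.005],[0,-2.6,-0.6,60,0,0,0.005],[0,-2.6,-0.6,80,0,0,0.005],[0,-2.6,-0.6,80,0,0,0.005],[1,-2.6,-0.6,80,0,0,0.005],[1,-2.6,-0.6,80,0,0,0.005],[1,-2.6,-0.6,80,0,0,0.005],[1,-2.6,-0.6,80,0,0,0.005],[1,-2.6,-0.6,80,0,0,0.005],[1,-2.6,-0.6,80,0,0,0.005]]' 40;python3 goal.py .486 .0168 .25 99.2
```

```text
time: 3.3
eef_pos: [0.4854, 0.0157, 0.2513]
tcp_rot: [0.648, 0.761, -0.002, -0.001]
contact_force: [-5.6, -0.1, 5.3]
opening: 0.166
finger_force: 42.4
shift [1.028 0.802 1.337] turn [-0.004  0.    -0.   ]
t 3.3 pos [0.485 0.016 0.251] q [-0.176 -0.145  2.021 -0.002  1.268 -0.336] F [-5.621 -0.063  5.348] op 0.16557619179501396
```

```bash
python3 -m jog '[[1,0,0,0,0,0,0.1],[1,0,0,0,0,0,0.22],[1,0,0,0,0,0,0.34],[1,0,0,0,0,0,0.46],[1,0,0,0,0,0,0.58],[1,0,0,0,0,0,0.7],[1,0,0,0,0,0,0.82],[1,0,0,0,0,0,0.94],[1,0,0,0,0,0,1.06],[1,0,0,0,0,0,1.18],[1,0,0,0,0,0,1.3],[1,0,0,0,0,0,1.4]]';python3 goal.py .486 .0168 .25 -53.8
```

```text
time: 4.5
eef_pos: [0.4821, 0.0176, 0.2513]
tcp_rot: [0.987, 0.163, -0.007, -0.003]
contact_force: [-18.7, 5.4, 11.7]
opening: 0.165
finger_force: 43.4
shift [3.461 2.07  1.212] turn [0.001 0.016 1.267]
t 4.5 pos [0.482 0.018 0.251] q [-0.175 -0.146  2.023  0.001  1.279  1.068] F [-18.679   5.363  11.668] op 0.1653994227854707
```

```bash
python3 -m jog '[[1,0,0,0,0,0,0.1],[1,0,0,0,0,0,0.22],[1,0,0,0,0,0,0.34],[1,0,0,0,0,0,0.46],[1,0,0,0,0,0,0.58],[1,0,0,0,0,0,0.7],[1,0,0,0,0,0,0.82],[1,0,0,0,0,0,0.9],[1,0,0,0,0,0,0.98],[1,0,0,0,0,0,1.0],[1,0,0,0,0,0,1.0]]';python3 goal.py .486 .0168 .25 -53.8
```

```text
time: 5.6
eef_pos: [0.4826, 0.0204, 0.2512]
tcp_rot: [0.945, -0.328, -0.007, -0.003]
contact_force: [-16.7, 12.9, 11.5]
opening: 0.168
finger_force: 43.3
shift [4.92  0.699 1.143] turn [0.001 0.016 0.27 ]
t 5.6 pos [0.483 0.02  0.251] q [-0.173 -0.146  2.023  0.009  1.279  2.065] F [-16.747  12.869  11.509] op 0.16780743865685546
```

```bash
python3 -m jog '[[1,-2,0,0,0,0,0],[1,-4,0,0,0,0,0.06],[1,-4,0,0,0,0,0.12],[1,-4,0,0,0,0,0.17],[1,-4,0,0,0,0,0.22],[1,-4,0,0,0,0,0.25],[1,-4,0,0,0,0,0.27],[1,-4,0,0,0,0,0.27],[1,-4,0,0,0,0,0.27]]';python3 goal.py .486 .0168 .25 -53.8;python3 - <<'E'
from h import *
o=[]
for n,(u,v) in(("top",(225,184)),("side",(250,185))):
    a=imaging.read_camera(n)["image"][v-45:v+45,u-45:u+45]; o.append(cv2.resize(a,(400,400),interpolation=2))
cv2.imwrite("pics/turn.png",np.hstack(o))
E
```

```text
time: 6.5
eef_pos: [0.4831, 0.021, 0.2513]
tcp_rot: [0.892, -0.453, -0.002, -0.003]
contact_force: [-0.9, 8.0, 3.9]
opening: 0.166
finger_force: 42.3
shift [5.083 0.117 1.239] turn [-0.004  0.006 -0.001]
t 6.5 pos [0.483 0.021 0.251] q [-0.17  -0.152  2.028  0.007  1.267  2.338] F [-0.913  8.023  3.865] op 0.166471892372112
```

View pics/turn.png

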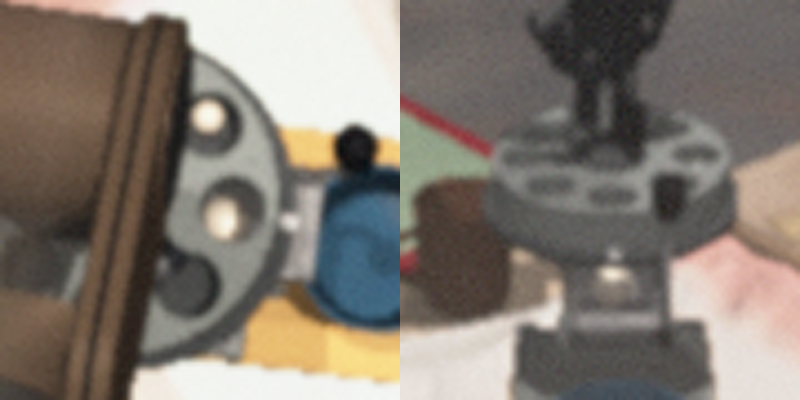

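The ball is in the pan: side half at (612,288), and seen through the pocket in the top half at (222,215). A small ball at (210,115) is one pocket behind. I'll release, lift and go to the knob.

```bash
python3 -m jog '[[0,0,0,0,0,0,0],[0,0,0,0,0,0,0],[0,0,0,0,0,0,0],[0,0,0,0,0,0,0],[0,0,0,0,0,0,0],[0,0,0,-25,0,0,0],[0,0,0,-60,0,0,0],[0,0,0,-90,0,0,0],[0,0,0,-90,0,0,-0.12],[0,0,0,-90,0,0,-0.24],[0,0,0,-90,0,0,-0.36],[0,0,0,-90,0,0,-0.48]]'; python3 -m jog '[[0,0,0,0,0,0,-0.14],[0,0,0,0,0,0,-0.28],[0,0,0,0,0,0,-0.42],[0,0,0,0,0,0,-0.56],[0,0,0,0,0,0,-0.7],[0,0,0,0,0,0,-0.84],[0,0,0,0,0,0,-0.98],[0,0,0,0,0,0,-1.12],[0,0,0,0,0,0,-1.26],[0,0,0,0,0,0,-1.4],[0,0,0,0,0,0,-1.4]]'; python3 goal.py .5028 -.1069 .34 81.7
```

```text
time: 7.8
eef_pos: [0.4833, 0.0183, 0.3404]
tcp_rot: [0.974, -0.225, 0.0, 0.0]
contact_force: [-0.5, -0.7, 0.2]
opening: 0.997
finger_force: 0.0
time: 8.9
eef_pos: [0.4833, 0.0183, 0.3403]
tcp_rot: [0.891, 0.453, -0.0, 0.0]
contact_force: [0.3, 0.1, 0.8]
opening: 1.0
finger_force: 0.0
shift [-89.647  89.521   0.286] turn [ 0.     0.    -0.486]
t 8.9 pos [0.483 0.018 0.34 ] q [-0.172 -0.208  1.915 -0.     1.435  0.458] F [0.338 0.097 0.778] op 0.9998739499902931
```

```bash
python3 -m jog '[[0,-30,30,0,0,0,-0.12],[0,-60,60,0,0,0,-0.24],[0,-90,90,0,0,0,-0.36],[0,-90,90,0,0,0,-0.486],[0,-90,90,0,0,0,-0.486],[0,-90,90,0,0,0,-0.486]]'; python3 goal.py .5028 -.1069 .249 81.7;python3 - <<'E'
from h import *
o=[]
for n,(u,v) in(("top",(225,184)),("side",(255,175))):
    a=imaging.read_camera(n)["image"][v-45:v+45,u-45:u+45]; o.append(cv2.resize(a,(400,400),interpolation=2))
cv2.imwrite("pics/knob.png",np.hstack(o))
E
```

```text
time: 9.5
eef_pos: [0.5029, -0.1072, 0.3402]
tcp_rot: [0.758, 0.653, 0.0, -0.0]
contact_force: [0.2, -1.4, 0.2]
opening: 1.002
finger_force: 0.0
shift [ 0.246 -0.167 91.228] turn [-0.    -0.    -0.003]
t 9.5 pos [ 0.503 -0.107  0.34 ] q [-0.408 -0.134  1.851  0.     1.425 -0.259] F [ 0.166 -1.421  0.246] op 1.0019465375303969
```

View pics/knob.png

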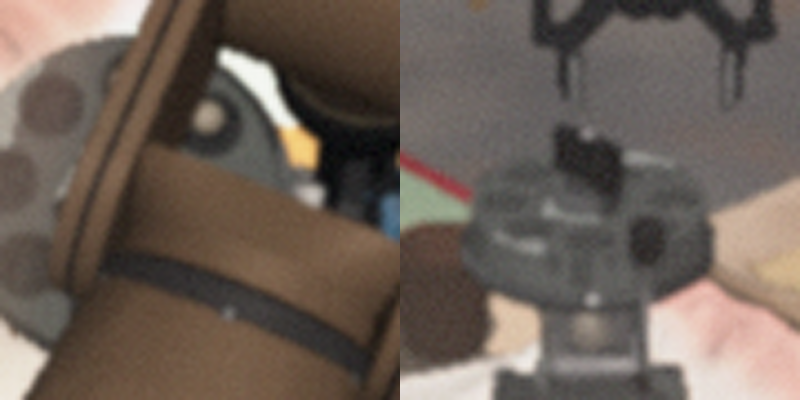

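Fingers (565,90)/(735,95) straddle the knob (648,240). Lower by 97 mm and grip lightly.

```bash
python3 -m jog '[[0,0,0,35,0,0,0],[0,0,0,70,0,0,0],[0,0,0,97,0,0,0],[0,0,0,97,0,0,0],[1,0,0,97,0,0,0],[1,0,0,97,0,0,0],[1,0,0,97,0,0,0],[1,0,0,97,0,0,0],[1,0,0,97,0,0,0],[1,0,0,97,0,0,0]]' 25; python3 goal.py .5028 -.1069 .243 81.7
```

```text
time: 10.6
eef_pos: [0.5011, -0.1077, 0.2452]
tcp_rot: [0.756, 0.655, -0.003, -0.002]
contact_force: [-10.0, -0.6, 8.6]
opening: 0.263
finger_force: 24.6
shift [1.042 1.581 2.155] turn [-0.006  0.002  0.002]
t 10.6 pos [ 0.501 -0.108  0.245] q [-0.408 -0.073  1.967 -0.004  1.253 -0.264] F [-10.032  -0.592   8.624] op 0.26290120112884796
```

```bash
python3 -m jog '[[1,0,-1.5,0,0,0,0],[1,-5,-1.5,2,0,0,0],[1,-11,-1.5,4,0,0,0],[1,-16,-1.5,6,0,0,0],[1,-22,-1.5,9,0,0,0],[1,-27,-1.5,12,0,0,0],[1,-33,-1.5,15,0,0,0],[1,-37,-1.5,18,0,0,0],[1,-42,-1.5,22,0,0,0],[1,-47,-1.5,25,0,0,0],[1,-52,-1.5,29,0,0,0]]'; python3 goal.py .5028 -.1069 .243 81.7
```

```text
time: 11.7
eef_pos: [0.4935, -0.1591, 0.2155]
tcp_rot: [0.756, 0.654, -0.001, -0.0]
contact_force: [-4.4, -0.0, 4.9]
opening: 0.271
finger_force: 24.6
shift [ 52.993   1.694 -27.557] turn [-0.002  0.001  0.001]
t 11.7 pos [ 0.493 -0.159  0.215] q [-0.507 -0.033  1.986 -0.002  1.191 -0.363] F [-4.384 -0.002  4.934] op 0.2705160150416125
```

```bash
python3 -m jog '[[1,-4,0,4,0,0,0],[1,-8,0,9,0,0,0],[1,-12,0,13,0,0,0],[1,-16,0,18,0,0,0],[1,-20,0,22,0,0,0],[1,-23,0,27,0,0,0],[1,-26,0,31,0,0,0],[1,-28,0,34,0,0,0],[1,-28,0,34,0,0,0],[1,-28,0,34,0,0,0],[1,-28,0,34,0,0,0]]'; python3 goal.py .5028 -.1069 .243 81.7;python3 - <<'E'
from h import *
o=[]
for n,(u,v) in(("top",(255,194)),("side",(255,215))):
    a=imaging.read_camera(n)["image"][v-45:v+45,u-45:u+45]; o.append(cv2.resize(a,(400,400),interpolation=2))
cv2.imwrite("pics/tip.png",np.hstack(o))
E
```

```text
time: 12.8
eef_pos: [0.4895, -0.1864, 0.1812]
tcp_rot: [0.756, 0.654, -0.001, -0.001]
contact_force: [-5.4, 0.6, 6.9]
opening: 0.267
finger_force: 25.0
shift [ 80.533   1.614 -61.802] turn [-0.002  0.     0.001]
t 12.8 pos [ 0.49  -0.186  0.181] q [-0.557  0.017  2.002 -0.001  1.124 -0.413] F [-5.421  0.635  6.929] op 0.26652237930118716
```

View pics/tip.png

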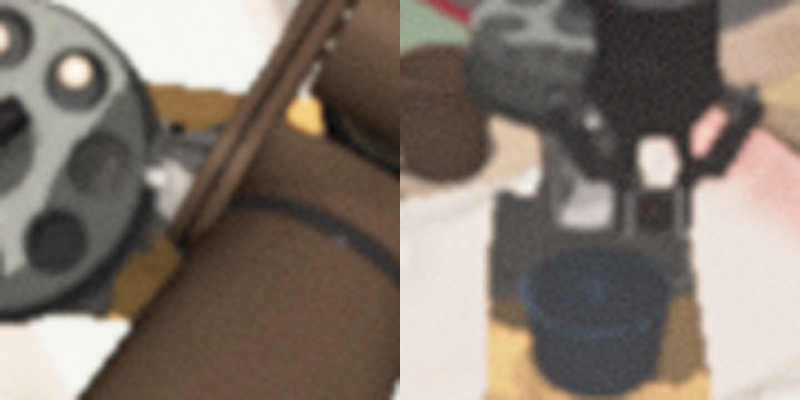

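The pan is tipped to its stop and empty, at side (585,205). The pot interior isn't clearly visible. I'll bring the lever back along the arc, then let go.

```bash
python3 -m jog '[[1,5,0,-7,0,0,0],[1,12,0,-15,0,0,0],[1,20,0,-24,0,0,0],[1,28,0,-33,0,0,0],[1,38,0,-40,0,0,0],[1,47,0,-47,0,0,0],[1,58,0,-53,0,0,0],[1,69,0,-58,0,0,0],[1,76,0,-61,0,0,0],[1,80,0,-62,0,0,0],[1,80,0,-62,0,0,0]]'; python3 -m jog '[[0,0,0,0,0,0,0],[0,0,0,0,0,0,0],[0,0,0,0,0,0,0],[0,0,0,0,0,0,0],[0,0,0,0,0,0,0],[0,0,0,-30,0,0,0],[0,0,0,-65,0,0,0],[0,0,0,-110,0,0,0],[0,45,0,-110,0,0,0],[0,90,0,-110,0,0,0],[0,135,0,-110,0,0,0],[0,180,0,-110,0,0,0]]'; python3 -m jog '[[0,0,40,0,0,0,0],[0,0,80,0,0,0,0],[0,0,120,0,0,0,0],[0,0,150,0,0,0,0],[0,0,150,0,0,0,0]]';python3 - <<'E'
from h import *
o=[]
for n,(u,v) in(("top",(235,190)),("side",(255,205))):
    a=imaging.read_camera(n)["image"][v-55:v+55,u-55:u+55]; o.append(cv2.resize(a,(400,400),interpolation=2))
cv2.imwrite("pics/end.png",np.hstack(o))
E
```

```text
time: 14.0
eef_pos: [0.5011, -0.1071, 0.2436]
tcp_rot: [0.756, 0.655, -0.001, 0.0]
contact_force: [-6.6, -1.3, 5.8]
opening: 0.268
finger_force: 25.2
time: 15.2
eef_pos: [0.5275, 0.0726, 0.3525]
tcp_rot: [0.756, 0.654, 0.0, 0.0]
contact_force: [0.0, -0.3, -0.6]
opening: 1.004
finger_force: 0.0
time: 15.7
eef_pos: [0.6782, 0.0486, 0.3498]
tcp_rot: [0.756, 0.654, -0.001, -0.001]
contact_force: [0.4, -0.3, 0.5]
opening: 1.004
finger_force: 0.0
```

View pics/end.png

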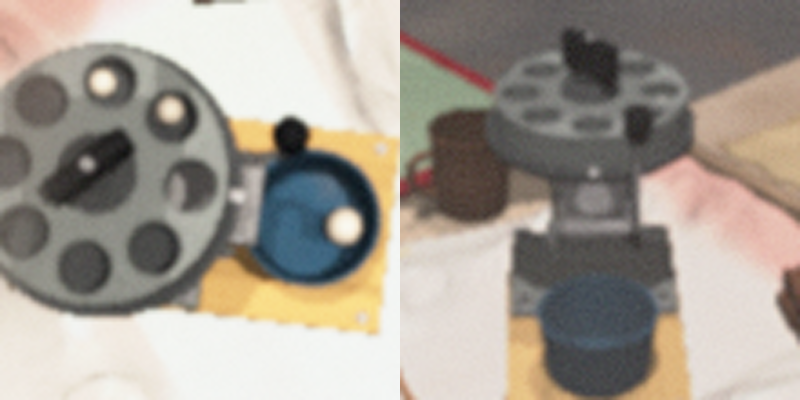

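The ball lies in the pot (top half, (345,226)). Both small balls are in their pockets at (103,82) and (172,108), the knob is back at (290,135), and the arm is clear.

```bash
python3 -c "
from plant import workorder
print(workorder.sign_off())"
```

```text
the job is handed in; nothing more can be done
None
```

The job is handed in at about 16 s: the large ball is in the pot, both small balls are still in the wheel, and the lever is back at rest, all as seen in the last picture; the sign-off returned no verdict.

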